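# Put the sharpening stone away in its latched box

### The arm

A 6-joint arm with a two-finger parallel gripper is mounted at the origin on the work surface. World frame = base frame: x ahead of the robot, y to its left, z up, the work surface at z = 0. Lengths are in m, angles in rad, forces in N, time in s.
With the tool pointing down it reaches from about 0.35 to 0.975 m from the base axis. Payload 4.9 kg.
Tool frame: the origin (TCP) lies at the very end of the fingers, on their centre line; the grasp point (between the pads) lies 19 mm behind it; z points along the fingers, y is the line along which they close (so a half turn about z gives the same grasp; the last joint's range is limited). The gripper opens to 85 mm and grips with 20 to 120 N. Pads are 22 mm wide; open, the fingers measure 114 mm over their backs; the gripper's body (76 mm by 85 mm) begins 54 mm behind the grasp point. The pads swing forward as they close: fully open they stand 13 mm farther back than shut.
Start: joints at [0.988, 0.053, 1.613, -0, 1.476, -0.119], TCP at [0.28, 0.559, 0.231] pointing down, gripper open.
Joint ranges: [-3.01, 3.01], [-1.01, 2.22], [0.06, 2.58], [-1.02, 4.17], [0.09, 2.62], [-3.14, 3.14]. Speed limits (rad/s): [2.57, 2.57, 3.14, 3.14, 3.14, 3.14].

### API

Orientations are given as a unit quaternion [w, x, y, z].
In Python, from plant import state, optics, ticket, nets gives the robot as it stands. The module is installed in compiled form; this text tells all that it offers.
- The arm moves only by the shell command python3 -m inch 'ROWS' [OPENING]. ROWS is JSON, a list of rows, each an object of numbers: "dx", "dy", "dz": the shift along the tool's x, y, z as a fraction of full scale; "rx", "ry", "rz": the turn, a rotation vector about the tool's x, y, z as a fraction of full scale. In form: [{"dx": .., "dy": .., "dz": .., "rx": .., "ry": .., "rz": ..}, ...]. A call has 1 to 5 rows; each row is the pose to reach, as a shift and turn from the pose commanded when the call began, along the tool's axes at that moment; what a row does not reach only later rows make up. Full scale, the value 1, is 0.8 m for a shift and 1.5 rad for a turn. A row lasts 1/10 s, in which the tool goes at most 50 mm and 8.59 degrees, less where a joint would pass 70% of its speed; a pose out of reach is approached as far as the arm can. A call with a number of a shift or a turn outside -1 to 1 is refused whole. A call with a gripper value outside its range is refused whole. OPENING is the opening, from -1 (shut) to 1 (fully open), set as the call begins (- or left out, the last holds). The fingers move at their own pace and stop on an object; the grip force is fixed at half the most. Time passes only in rows, so rows that repeat a pose let the fingers close. It gives the time, the measured TCP pose, the force, the opening and the grip force at its end, in the units of the state.
- state(): the state, without advancing time (a new reading comes with each control period).
- optics.grab_frame(name): name is "scene" or "top"; returns the picture (384x512x3 uint8, red, green, blue); there is no depth.
- optics.camera_info(name): a dict with "fx", "fy", "cx", "cy" (pixels), "R" (3x3) and "t" (3): a world point X has camera coordinates R X + t. Camera axes: x right, y down, z forward; pixel columns grow to the right and rows downward; lengths in m; the calibration is good to about 2 mm. A picture is of the moment at which its call begins. camera_info takes no time and is no camera call.
- ticket.job_done(): hands the job in; it is judged then, once.
Trained networks look in the newest picture that a camera, given by its name, has taken for a name from the list of things; names that differ only in an ending like _2 or _b are one class to them, and where a whole thing is asked for, a point or a joint stands for the part that bears it (a point fixed in the world has none). Each returns a list of dicts, best first, with "confidence" (0 to 1); they miss things now and then, are a little off and sometimes report something else, mostly with a low value. They report only what shows in the picture. A call takes as long as a camera call. They do not tell look-alikes from the thing itself.
- nets.boxes_of(camera, name): "bbox" ([centre column, centre row, width, height] in pixels, round what is visible of it).
- nets.outline_of(camera, name): "pixels" (384x512 bool, what is visible of it) and "bbox" ([centre column, centre row, width, height] in pixels, round what is visible of it).
The state is a dict: "time": time; "joint_pos": joint angles; "joint_vel": joint speeds; "joint_efforts": joint torques, N m; "tool_pos": TCP position; "tool_rot": TCP orientation; "contact_force": force on the tool from outside, world axes, zero at the start; "ft_torque": the same for the moment, N m; "gripper_width": opening from 0.0 (shut) to 1.0 (fully open); "grasp_force": force on a finger pad.
Only numpy, scipy, OpenCV 4.12 (cv2) and the standard library are available. Lean on these libraries where they do the work, as an engineer would, in place of code of your own. Each camera call takes 0.05 s, during which the arm holds its last target. There are 200 camera calls.

### The job

Put the sharpening stone away in the long low box: press the metal tab on that box's lid down and, keeping it pressed, slide the lid all the way open, then set the stone down flat on the floor of the compartment (lower it in, do not drop it). Leave the lid fully open so that the stone can dry.

Things in the scene. Friction and masses are not known exactly. Their poses are not given: they have to be found in the camera images.
- longbox_press (a point): Centre of the top of the release tab on the long box's lid: 44 mm square aluminium plate, top 54 mm above the bench, sprung (3 N starts it down, 6 N at the bottom, 8 mm down). x points the way the lid opens, z up; moves with lid and tab. Pressed over 4 mm (aim for 6) it clears its catches; hold for the first 25 mm. A ridge across the lid 25 mm ahead (+x), 58 mm high, lets fingertips push the lid.
- longbox_lid (a joint): How far the lid of the long low wooden box (290 x 116 mm, 50 mm high, fixed to the bench) is slid open, m: 0 shut and latched, 0.135 fully open. Rubs with 1.5 N, stays where left. Lid top 44 mm above the bench. Two steel catches, 58 mm high and 74 mm apart, hold the ends of the tab's cross-bar. The shorter box, 80 mm high, has a like lid but is not needed.
- longbox_floor (a point): Centre of the long box's compartment floor, 8 mm above the bench; x is the way the lid opens, z up. Fixed; with the lid shut it lies under the lid, 6 mm ahead (+x) of the tab's centre. Compartment 130 mm long (x), 100 mm wide (y). Walls 8 mm thick, 50 mm high above the bench (47 mm at the -x end); on the +x side the box is solid, 38 mm high, and the lid slides on to it.
- stone_mid (a point): Centre of the loose sharpening stone: plain grey block 70 mm long (its x), 34 mm wide (y), 24 mm high (z), about 0.15 kg, lying flat on the bench on the robot's side of the boxes. The pale wooden offcut of like size is not it.
Things that resemble listed ones, but are neither listed nor needed, are in the scene too. What is meant by the part that bears stone_mid is not black or purple, and is the smaller of those in its own colour.

How it is judged:
On the way:
1. the lid of the long box is slid open (at least 115 of its 135 mm) (value of joint longbox_lid above 0.115 m), for 0.2 s.
At the end, for the whole second after the job is handed in: The stone lies flat (within 10 degrees) and at rest on the compartment floor of the long box, its centre within the compartment and at most 16 mm above that floor, and the lid is slid open by at least 115 of its 135 mm (value of joint longbox_lid above 0.115 m and x of stone_mid in the frame of longbox_floor between -0.06 and 0.06 m and y of stone_mid in the frame of longbox_floor between -0.045 and 0.045 m and z of stone_mid in the frame of longbox_floor below 0.016 m and angle between stone_mid's own z axis and vertical below 0.175 rad and linear speed of stone below 0.02 m/s); the robot touches nothing.
It fails at once if the stone falls freely at more than 0.8 m/s (a drop of over about 30 mm) (linear speed of stone above 0.8 m/s and contact force between the fingers and stone below 0.05 N).
It also fails if it takes over 58 s, if anything falls off the work surface, if the arm or the gripper's body presses on something with over 40 N, if the wrist force passes 120 N, or if a joint passes its speed limit or range.

## Working session

There is one attempt and no reset: what is moved stays moved. The work goes in short steps, Python scripts to look and compute and a shell command to move; the robot and the scene stay as the last step left them, time stands still between calls to the robot, and variables do not carry over. Pictures are saved under pics/ and viewed, at most 10 in all, crops included, and the job is handed in when it is done.

```bash
mkdir -p pics
cat > h.py <<'E'
import numpy as np, cv2
from plant import state, optics, ticket, nets
def ray(cam,u,v,z):
    c=optics.camera_info(cam);R=np.array(c["R"]);t=np.array(c["t"])
    o=-R.T@t; d=R.T@np.array([(u-c["cx"])/c["fx"],(v-c["cy"])/c["fy"],1])
    return o+d*(z-o[2])/d[2]
def proj(cam,X):
    c=optics.camera_info(cam);p=np.array(c["R"])@X+np.array(c["t"])
    return c["fx"]*p[0]/p[2]+c["cx"],c["fy"]*p[1]/p[2]+c["cy"]
E
python3 - <<'E'
from h import *
ims=[]
for c in("scene","top"):
    im=optics.grab_frame(c);ims.append(im); cv2.imwrite(f"pics/{c}0.png",cv2.resize(im[:,:,::-1],(800,600)))
    i=optics.camera_info(c);print(c,i["fx"],-np.array(i["R"]).T@np.array(i["t"]))
    for n in("longbox_press","longbox_lid","stone_mid"):
        for r in nets.outline_of(c,n)[:4]:
            b=r["bbox"];m=r["pixels"].astype(np.uint8)
            print(c,n,round(r["confidence"],2),np.round(b),m.sum(),im[r["pixels"]].mean(0).round(), cv2.minAreaRect(cv2.findNonZero(m)) )
s=state();print(s["tool_pos"],s["tool_rot"],s["time"])
E
```

```text
scene 353.65939965821553 [ 1.05032986 -0.3245924   0.77973783]
scene longbox_press 0.6 [328. 241.  30.  25.] 363 [217. 213. 202.] ((329.0000305175781, 237.00003051757812), (33.941123962402344, 15.556347846984863), 45.0)
scene longbox_lid 0.59 [330. 241.  60.  36.] 1354 [222. 204. 154.] ((331.5, 236.99996948242188), (33.83671188354492, 48.5362663269043), 56.3099365234375)
scene stone_mid 0.78 [234. 215.  36.  22.] 575 [165. 145. 124.] ((232.05662536621094, 216.30186462402344), (34.0654182434082, 18.406314849853516), 15.945395469665527)
scene stone_mid 0.71 [271. 203.  19.  21.] 313 [162. 140. 118.] ((272.2500305175781, 202.75001525878906), (24.041629791259766, 13.435027122497559), 45.0)
scene stone_mid 0.59 [303. 146.  25.  23.] 390 [75. 37. 63.] ((302.73651123046875, 145.8311004638672), (15.925926208496094, 27.899433135986328), 54.46232223510742)
scene stone_mid 0.55 [285. 178.  19.  19.] 251 [59. 37. 25.] ((284.3235168457031, 178.29412841796875), (12.798896789550781, 21.58458137512207), 49.39870071411133)
top 368.84630343578664 [ 0.40554934 -0.01636847  0.93908659]
top longbox_press
[... 202 characters left out ...]
07. 195. 144.] ((201.91998291015625, 105.43999481201172), (36.769554138183594, 55.437171936035156), 81.8698959350586)
top stone_mid 0.74 [194. 218.  32.  27.] 373 [38. 31. 30.] ((192.31988525390625, 218.34632873535156), (13.400345802307129, 28.8082332611084), 72.47443389892578)
top stone_mid 0.73 [230. 190.  19.  29.] 403 [177. 157. 139.] ((227.81214904785156, 188.93092346191406), (28.329212188720703, 14.558796882629395), 86.98721313476562)
top stone_mid 0.64 [278. 189.  37.  37.] 650 [188. 169. 150.] ((279.0000305175781, 189.50001525878906), (37.47665786743164, 17.677669525146484), 45.0)
[0.27952203 0.55890171 0.23113839] [-5.58724272e-05  2.29816860e-01  9.73233885e-01 -1.13033598e-04] 0.4
```

View pics/top0.png

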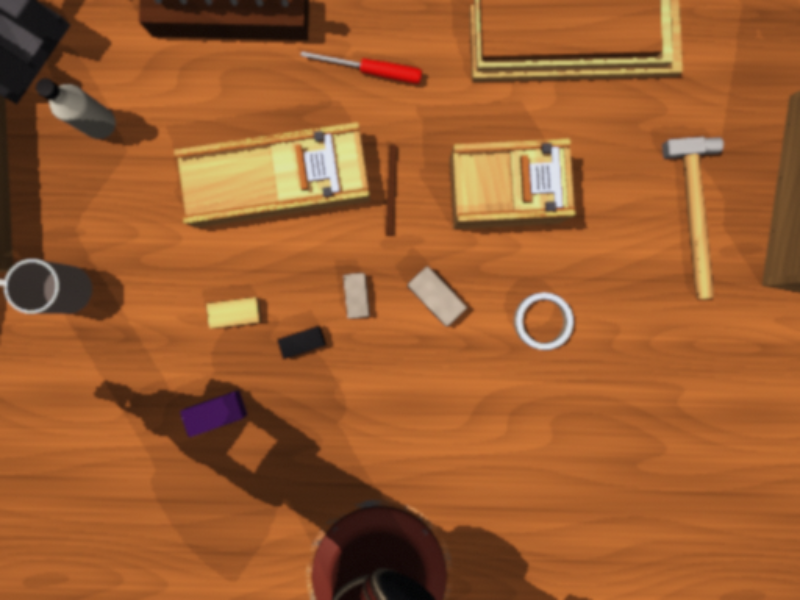

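View pics/scene0.png

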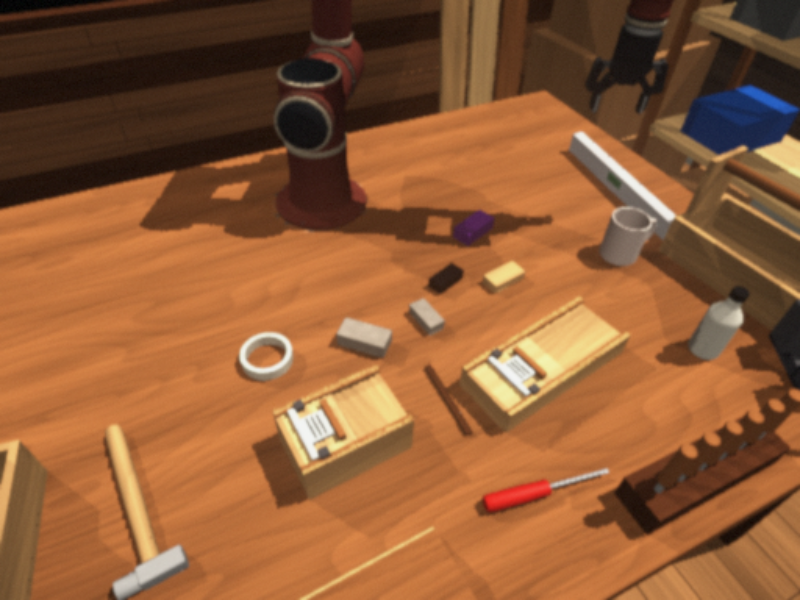

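Top view at 800x600: the long box is at about (272,174), with the tab at (322,165), the brown ridge at (304,167) and the lid opening to the left. There are four stone look-alikes: small grey (357,295), large grey (438,296), black (302,342) and purple (213,413). The yellow block at (233,312) is the offcut. The small grey one fits: it isn't black or purple, and it's the smaller of the two greys (28 px ≈ 70 mm). I'll confirm that in a crop.

Run:
```python
from h import *
im=optics.grab_frame("top")
c=im[70:220,100:300][:,:,::-1]
cv2.imwrite("pics/crop1.png",cv2.resize(c,(800,600),interpolation=cv2.INTER_CUBIC))
for n,z in(("stone_mid",.024),("longbox_press",.054)):
    for r in nets.outline_of("top",n)[:3]:
        m=r["pixels"].astype(np.uint8);k=cv2.boxPoints(cv2.minAreaRect(cv2.findNonZero(m)))
        mm=cv2.moments(m,True);print(n,r["bbox"],ray("top",mm["m10"]/mm["m00"],mm["m01"]/mm["m00"],z).round(3),[ray("top",*q,z)[:2].round(3).tolist() for q in k])
```

```text
stone_mid [229.9, 188.8, 15.9, 30.5] [0.442 0.047 0.024] [[0.474, 0.07], [0.479, 0.036], [0.41, 0.026], [0.405, 0.059]]
stone_mid [191.7, 219.2, 34.0, 25.4] [0.366 0.135 0.024] [[0.368, 0.173], [0.393, 0.106], [0.363, 0.095], [0.338, 0.161]]
stone_mid [136.4, 263.2, 44.3, 25.3] [0.251 0.268 0.024] [[0.256, 0.323], [0.293, 0.229], [0.248, 0.211], [0.211, 0.305]]
longbox_press [207.6, 106.0, 16.7, 32.8] [0.642 0.104 0.054] [[0.677, 0.136], [0.685, 0.093], [0.604, 0.078], [0.596, 0.12]]
```

View pics/crop1.png

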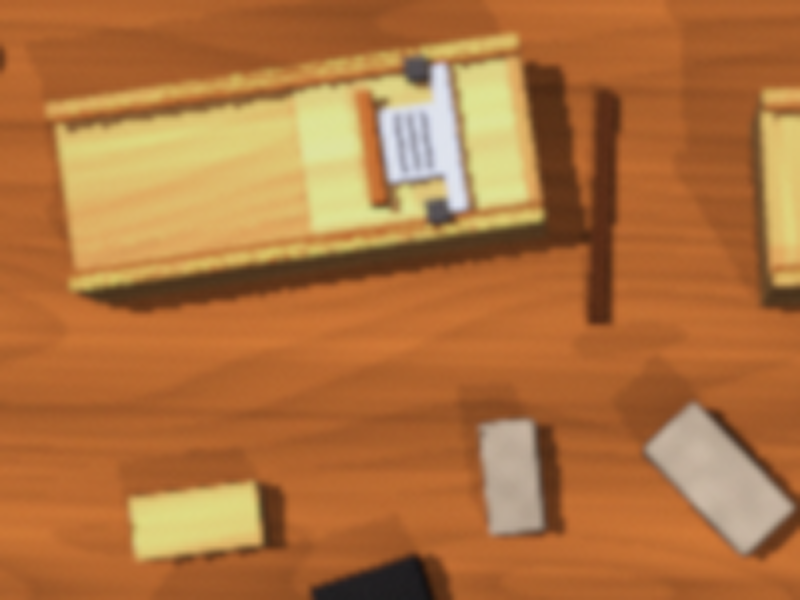

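The crop confirms the small grey block at crop pixel (512,476). The box rail corners are about (48,103), (518,35), (545,213) and (72,285). The plate centre is about (413,143) and the ridge about (372,148).

```bash
cat >> h.py <<'E'
def delta(target,yaw):
    "world tcp target, desired world yaw(deg) of tool y -> row fractions"
    from scipy.spatial.transform import Rotation as Ro
    s=state();w,x,y,z=s["tool_rot"];R=Ro.from_quat([x,y,z,w]).as_matrix()
    d=R.T@(np.array(target)-s["tool_pos"])
    yv=np.array([np.cos(np.radians(yaw)),np.sin(np.radians(yaw)),0]);zv=np.array([0,0,-1.]);Rd=np.c_[np.cross(yv,zv),yv,zv]
    r=Ro.from_matrix(R.T@Rd).as_rotvec()
    print("d",(d/.8).round(4),"r",(r/1.5).round(4),"t",s["time"]," mm",(d*1000).round(1))
E
python3 - <<'E'
from h import *
P=lambda u,v,z: ray("top",100+u/4-.375,70+v/4-.375,z)[:2]
C=[P(48,103,.05),P(518,35,.05),P(545,213,.05),P(72,285,.05)]
L=(C[0]+C[3])/2;Rr=(C[1]+C[2])/2
print(np.round(C,3),"len",np.linalg.norm(L-Rr),"wid",np.linalg.norm(C[0]-C[3]),np.linalg.norm(C[1]-C[2]))
a=(L-Rr)/np.linalg.norm(L-Rr);print("axis",a,np.degrees(np.arctan2(a[1],a[0])))
m=(L+Rr)/2; end=m-a*.145
print("end",end,"tab",end+a*.067,"floor",end+a*.073,"tab px",P(413,143,.054),"ridge",P(372,148,.058), "ridge from box",end+a*.092)
S=[P(480,424,.024),P(533,420,.024),P(544,530,.024),P(490,535,.024)]
print("stone",np.mean(S,0),np.linalg.norm(S[0]-S[3]),np.linalg.norm(S[0]-S[1]))
w=(S[0]+S[3]-S[1]-S[2]);print("grip yaw",np.degrees(np.arctan2(w[1],w[0])))
l=(S[0]+S[1]-S[2]-S[3]);print("long yaw",np.degrees(np.arctan2(l[1],l[0])))
t=end+a*.067
delta([*t,.09],np.degrees(np.arctan2(a[1],a[0])))
E
```

```text
[[0.661 0.334]
 [0.71  0.049]
 [0.601 0.029]
 [0.55  0.315]] len 0.2899326773545955 wid 0.1130018541872595 0.11110199815689642
axis [-0.17279489  0.98495783] 99.95035981981327
end [0.65580713 0.03908011] tab [0.64422987 0.10507229] floor [0.6431931  0.11098204] tab px [0.64110178 0.11038648] ridge [0.63637893 0.13446662] ridge from box [0.63991    0.12969623]
stone [0.44092201 0.04700237] 0.0692465019202824 0.03303858878623796
grip yaw 96.20786243781447
long yaw 6.998203616671346
d [-0.6615 -0.3035  0.1766] r [ 0.    -0.    -0.425] t 0.55  mm [-529.2 -242.8  141.3]
```

```bash
R='[{"dx":-0.6615,"dy":-0.3035,"dz":0.05,"rz":-0.425},{"dx":-0.6615,"dy":-0.3035,"dz":0.05,"rz":-0.425},{"dx":-0.6615,"dy":-0.3035,"dz":0.05,"rz":-0.425},{"dx":-0.6615,"dy":-0.3035,"dz":0.05,"rz":-0.425},{"dx":-0.6615,"dy":-0.3035,"dz":0.05,"rz":-0.425}]' ; python3 -m inch '[{"dx":-0.6615,"dy":-0.3035,"dz":0.05,"rz":-0.425},{"dx":-0.6615,"dy":-0.3035,"dz":0.05,"rz":-0.425},{"dx":-0.6615,"dy":-0.3035,"dz":0.05,"rz":-0.425},{"dx":-0.6615,"dy":-0.3035,"dz":0.05,"rz":-0.425},{"dx":-0.6615,"dy":-0.3035,"dz":0.05,"rz":-0.425}]' -1
python3 -c "
from h import *
delta([.642,.107,.09],100)"
```

```text
d [-0.6579 -0.3026  0.1766] r [ 0.     -0.     -0.4256] t 0.55  mm [-526.3 -242.1  141.3]validation failed for argument at $[0]...
```

```bash
python3 -m inch '[{"dx":-0.658,"dy":-0.3025,"dz":0.05,"rx":0,"ry":0,"rz":-0.4256},{"dx":-0.658,"dy":-0.3025,"dz":0.05,"rx":0,"ry":0,"rz":-0.4256},{"dx":-0.658,"dy":-0.3025,"dz":0.05,"rx":0,"ry":0,"rz":-0.4256},{"dx":-0.658,"dy":-0.3025,"dz":0.05,"rx":0,"ry":0,"rz":-0.4256},{"dx":-0.658,"dy":-0.3025,"dz":0.05,"rx":0,"ry":0,"rz":-0.4256}]' -1
python3 -c "
from h import *
delta([.642,.107,.09],100)"
```

```text
time: 1.05
tool_pos: [0.4296, 0.3722, 0.2151]
tool_rot: [0.0, -0.09, 0.996, 0.0]
contact_force: [0.7, 0.4, -0.4]
gripper_width: 0.147
grasp_force: 0.0
d [-0.2019 -0.3737  0.1564] r [0.0003 0.0005 0.0033] t 1.05  mm [-161.5 -298.9  125.1]
```

```bash
python3 -m inch '[{"dx":-0.2,"dy":-0.37,"dz":0.12,"rx":0,"ry":0,"rz":0},{"dx":-0.2,"dy":-0.37,"dz":0.12,"rx":0,"ry":0,"rz":0},{"dx":-0.2,"dy":-0.37,"dz":0.12,"rx":0,"ry":0,"rz":0},{"dx":-0.2,"dy":-0.37,"dz":0.12,"rx":0,"ry":0,"rz":0},{"dx":-0.2,"dy":-0.37,"dz":0.12,"rx":0,"ry":0,"rz":0}]'
python3 -c "
from h import *
delta([.642,.107,.09],100)"
```

```text
time: 1.55
tool_pos: [0.5792, 0.1834, 0.1461]
tool_rot: [0.0, -0.087, 0.996, 0.0]
contact_force: [0.5, 0.8, -0.2]
gripper_width: 0.0
grasp_force: 0.0
d [-0.0607 -0.1077  0.0702] r [ 0.0001  0.0005 -0.    ] t 1.55  mm [-48.5 -86.1  56.1]
```

```bash
python3 -m inch '[{"dx":-0.0607,"dy":-0.1077,"dz":0.07,"rx":0,"ry":0,"rz":0},{"dx":-0.0607,"dy":-0.1077,"dz":0.07,"rx":0,"ry":0,"rz":0},{"dx":-0.0607,"dy":-0.1077,"dz":0.07,"rx":0,"ry":0,"rz":0},{"dx":-0.0607,"dy":-0.1077,"dz":0.07,"rx":0,"ry":0,"rz":0},{"dx":-0.0607,"dy":-0.1077,"dz":0.07,"rx":0,"ry":0,"rz":0}]'
python3 - <<'E'
from h import *
delta([.642,.107,.049],100)
out=[]
for c,p in(("top",(207,104)),("scene",(330,236))):
    im=optics.grab_frame(c); u,v=p; k=im[v-36:v+36,u-48:u+48][:,:,::-1]
    out.append(cv2.resize(k,(400,300),interpolation=cv2.INTER_CUBIC))
    print(c,proj(c,np.array(state()["tool_pos"])),proj(c,np.array([.642,.107,.054])))
cv2.imwrite("pics/p3.png",np.hstack(out))
E
```

```text
time: 2.05
tool_pos: [0.6408, 0.1095, 0.0909]
tool_rot: [0.0, -0.087, 0.996, 0.0]
contact_force: [-0.3, 1.0, -0.0]
gripper_width: 0.001
grasp_force: 0.0
d [-0.0009 -0.0033  0.0524] r [0.0003 0.0002 0.0002] t 2.05  mm [-0.7 -2.7 41.9]
top (np.float64(200.86852533790028), np.float64(101.13595239388003)) (np.float64(204.28131912743305), np.float64(105.04292028102545))
scene (np.float64(333.590955706112), np.float64(226.53677240887322)) (np.float64(330.0831842884443), np.float64(236.48040851490947))
```

View pics/p3.png

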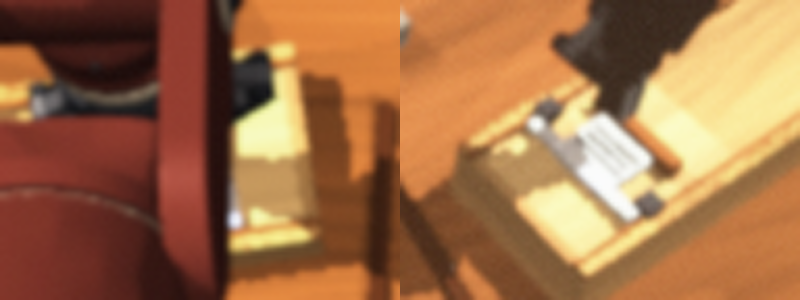

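The scene crop shows the plate centre at about (213,145) in the right panel and the ridge at (255,142), with the fingertips just above the plate.

```bash
python3 - <<'E'
from h import *
print(ray("scene",333.1,234.8,.054), ray("scene",282+255/4.167,200+142/4.167,.058))
E
python3 -m inch '[{"dx":0,"dy":-0.004,"dz":0.03,"rx":0,"ry":0,"rz":0},{"dx":0,"dy":-0.004,"dz":0.03,"rx":0,"ry":0,"rz":0},{"dx":0,"dy":-0.004,"dz":0.04,"rx":0,"ry":0,"rz":0},{"dx":0,"dy":-0.004,"dz":0.04,"rx":0,"ry":0,"rz":0},{"dx":0,"dy":-0.004,"dz":0.04,"rx":0,"ry":0,"rz":0}]'
```

```text
[0.6407472  0.11721262 0.054     ] [0.65203399 0.13987585 0.058     ]
time: 2.65
tool_pos: [0.6416, 0.106, 0.059]
tool_rot: [0.0, -0.087, 0.996, 0.0]
contact_force: [0.1, -0.1, -0.1]
gripper_width: 0.0
grasp_force: 0.0
```

```bash
python3 -m inch '[{"dx":0,"dy":0,"dz":0.007,"rx":0,"ry":0,"rz":0},{"dx":0,"dy":0,"dz":0.01,"rx":0,"ry":0,"rz":0},{"dx":0,"dy":0,"dz":0.0135,"rx":0,"ry":0,"rz":0},{"dx":0,"dy":0,"dz":0.0145,"rx":0,"ry":0,"rz":0},{"dx":0,"dy":0,"dz":0.0145,"rx":0,"ry":0,"rz":0}]'
```

```text
time: 3.15
tool_pos: [0.6425, 0.1057, 0.0477]
tool_rot: [0.001, -0.087, 0.996, 0.0]
contact_force: [1.6, 0.6, 5.0]
gripper_width: -0.003
grasp_force: 2.5
```

```bash
python3 -m inch '[{"dx":0,"dy":0.01,"dz":0,"rx":0,"ry":0,"rz":0},{"dx":0,"dy":0.02,"dz":0,"rx":0,"ry":0,"rz":0},{"dx":0,"dy":0.03,"dz":0,"rx":0,"ry":0,"rz":0},{"dx":0,"dy":0.04,"dz":0,"rx":0,"ry":0,"rz":0},{"dx":0,"dy":0.05,"dz":0,"rx":0,"ry":0,"rz":0}]'
```

```text
time: 3.65
tool_pos: [0.6356, 0.1445, 0.0478]
tool_rot: [0.001, -0.087, 0.996, -0.001]
contact_force: [1.3, -0.6, 5.1]
gripper_width: 0.001
grasp_force: 2.5
```

```bash
python3 -m inch '[{"dx":0,"dy":0.02,"dz":0,"rx":0,"ry":0,"rz":0},{"dx":0,"dy":0.04,"dz":0,"rx":0,"ry":0,"rz":0},{"dx":0,"dy":0.06,"dz":0,"rx":0,"ry":0,"rz":0},{"dx":0,"dy":0.08,"dz":0,"rx":0,"ry":0,"rz":0},{"dx":0,"dy":0.095,"dz":0,"rx":0,"ry":0,"rz":0}]'; python3 -m inch '[{"dx":0,"dy":0.01,"dz":0,"rx":0,"ry":0,"rz":0},{"dx":0,"dy":0.02,"dz":0,"rx":0,"ry":0,"rz":0},{"dx":0,"dy":0.025,"dz":0,"rx":0,"ry":0,"rz":0},{"dx":0,"dy":0.025,"dz":0,"rx":0,"ry":0,"rz":0}]'
```

```text
time: 4.15
tool_pos: [0.6222, 0.2199, 0.0477]
tool_rot: [0.001, -0.087, 0.996, -0.001]
contact_force: [1.9, -2.4, 5.6]
gripper_width: 0.001
grasp_force: 2.5
time: 4.55
tool_pos: [0.6186, 0.2397, 0.0476]
tool_rot: [0.001, -0.087, 0.996, -0.0]
contact_force: [1.3, 0.3, 5.6]
gripper_width: -0.003
grasp_force: 2.6
```

```bash
python3 -m inch '[{"dx":0,"dy":0.006,"dz":0,"rx":0,"ry":0,"rz":0},{"dx":0,"dy":0.012,"dz":0,"rx":0,"ry":0,"rz":0},{"dx":0,"dy":0.012,"dz":0,"rx":0,"ry":0,"rz":0}]'
```

```text
time: 4.85
tool_pos: [0.6167, 0.2484, 0.0474]
tool_rot: [0.0, -0.087, 0.996, -0.001]
contact_force: [0.3, -0.8, 5.6]
gripper_width: -0.001
grasp_force: 2.6
```

```bash
python3 -m inch '[{"dx":0,"dy":0.006,"dz":0,"rx":0,"ry":0,"rz":0},{"dx":0,"dy":0.012,"dz":0,"rx":0,"ry":0,"rz":0},{"dx":0,"dy":0.012,"dz":0,"rx":0,"ry":0,"rz":0}]'
```

```text
time: 5.15
tool_pos: [0.6162, 0.2514, 0.0473]
tool_rot: [0.0, -0.088, 0.996, -0.007]
contact_force: [2.3, -21.6, 8.0]
gripper_width: -0.002
grasp_force: 13.0
```

The lid is against its stop, at 21.6 N. I'll ease off, lift, and go to the stone, opening the gripper on the way.

```bash
python3 -m inch '[{"dx":0,"dy":-0.007,"dz":-0.003,"rx":0,"ry":0,"rz":0},{"dx":0,"dy":-0.009,"dz":-0.04,"rx":0,"ry":0,"rz":0},{"dx":0,"dy":-0.009,"dz":-0.1,"rx":0,"ry":0,"rz":0},{"dx":0,"dy":-0.009,"dz":-0.14,"rx":0,"ry":0,"rz":0},{"dx":0,"dy":-0.009,"dz":-0.14,"rx":0,"ry":0,"rz":0}]'
python3 - <<'E'
from h import *
delta([.441,.047,.15],96.6)
E
```

```text
time: 5.65
tool_pos: [0.6186, 0.252, 0.1651]
tool_rot: [0.005, -0.087, 0.996, 0.001]
contact_force: [-0.1, -0.1, 1.1]
gripper_width: 0.0
grasp_force: 0.0
d [ 0.2632 -0.2139  0.0162] r [0.0008 0.0062 0.0396] t 5.65  mm [ 210.6 -171.1   12.9]
```

```bash
python3 -m inch '[{"dx":0.263,"dy":-0.214,"dz":0.016,"rx":0,"ry":0,"rz":0.04},{"dx":0.263,"dy":-0.214,"dz":0.016,"rx":0,"ry":0,"rz":0.04},{"dx":0.263,"dy":-0.214,"dz":0.016,"rx":0,"ry":0,"rz":0.04},{"dx":0.263,"dy":-0.214,"dz":0.016,"rx":0,"ry":0,"rz":0.04},{"dx":0.263,"dy":-0.214,"dz":0.016,"rx":0,"ry":0,"rz":0.04}]' 0.6
python3 - <<'E'
from h import *
delta([.441,.047,.05],96.6)
E
```

```text
time: 6.15
tool_pos: [0.4496, 0.0614, 0.1447]
tool_rot: [-0.002, -0.058, 0.998, 0.0]
contact_force: [0.4, -1.8, 1.4]
gripper_width: 0.798
grasp_force: 0.0
d [ 0.0122 -0.0167  0.1184] r [ 0.0002 -0.0026  0.0002] t 6.15  mm [  9.8 -13.3  94.7]
```

```bash
python3 -m inch '[{"dx":0.009,"dy":-0.012,"dz":0.06,"rx":0,"ry":0,"rz":0},{"dx":0.009,"dy":-0.012,"dz":0.11,"rx":0,"ry":0,"rz":0},{"dx":0.009,"dy":-0.012,"dz":0.11,"rx":0,"ry":0,"rz":0},{"dx":0.009,"dy":-0.012,"dz":0.11,"rx":0,"ry":0,"rz":0}]'
python3 - <<'E'
from h import *
delta([.441,.047,.004],96.6)
out=[]
for c,p in(("top",(150,100)),("scene",(300,215))):
    im=optics.grab_frame(c); u,v=p; h=(60,80) if c=="scene" else (75,100)
    k=im[v-h[0]:v+h[0],u-h[1]:u+h[1]][:,:,::-1]
    out.append(cv2.resize(k,(400,300),interpolation=cv2.INTER_CUBIC))
cv2.imwrite("pics/p4.png",np.hstack(out))
E
```

```text
time: 6.55
tool_pos: [0.4451, 0.0522, 0.0579]
tool_rot: [-0.002, -0.057, 0.998, 0.0]
contact_force: [0.5, 0.1, 0.7]
gripper_width: 0.802
grasp_force: 0.0
d [ 0.0055 -0.0059  0.0674] r [ 0.0004 -0.0025 -0.0003] t 6.55  mm [ 4.4 -4.7 53.9]
```

View pics/p4.png

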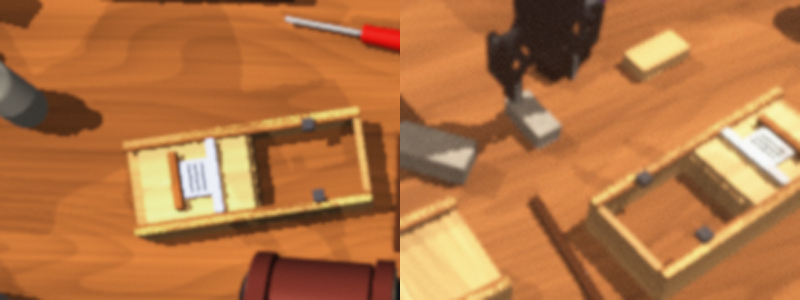

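The lid is fully open: the tab is at (195,178) in the left panel and the compartment spans 255–360. The catches remain on the walls near (308,125) and (318,195), so I'll set the stone ahead of them at about +25 mm. First, the grasp.

```bash
python3 -m inch '[{"dx":0.0055,"dy":-0.006,"dz":0.03,"rx":0,"ry":0,"rz":0},{"dx":0.0055,"dy":-0.006,"dz":0.055,"rx":0,"ry":0,"rz":0},{"dx":0.0055,"dy":-0.006,"dz":0.068,"rx":0,"ry":0,"rz":0},{"dx":0.0055,"dy":-0.006,"dz":0.068,"rx":0,"ry":0,"rz":0}]'; python3 -m inch '[{"dx":0,"dy":0,"dz":0,"rx":0,"ry":0,"rz":0},{"dx":0,"dy":0,"dz":0,"rx":0,"ry":0,"rz":0},{"dx":0,"dy":0,"dz":0,"rx":0,"ry":0,"rz":0},{"dx":0,"dy":0,"dz":0,"rx":0,"ry":0,"rz":0},{"dx":0,"dy":0,"dz":0,"rx":0,"ry":0,"rz":0}]' -1
```

```text
time: 7.05
tool_pos: [0.4426, 0.047, 0.0045]
tool_rot: [-0.0, -0.058, 0.998, 0.0]
contact_force: [-1.0, 0.5, -0.4]
gripper_width: 0.801
grasp_force: 0.0
time: 7.55
tool_pos: [0.4441, 0.0468, 0.0062]
tool_rot: [0.002, -0.057, 0.998, -0.0]
contact_force: [-1.0, 1.8, 5.3]
gripper_width: 0.382
grasp_force: 61.4
```

```bash
python3 -m inch '[{"dx":0,"dy":0,"dz":-0.03,"rx":0,"ry":0,"rz":0},{"dx":0,"dy":0,"dz":-0.08,"rx":0,"ry":0,"rz":0},{"dx":0,"dy":0,"dz":-0.13,"rx":0,"ry":0,"rz":0},{"dx":0,"dy":0,"dz":-0.15,"rx":0,"ry":0,"rz":0},{"dx":0,"dy":0,"dz":-0.15,"rx":0,"ry":0,"rz":0}]'
python3 - <<'E'
from h import *
delta([.639,.1365,.12],100)
E
```

```text
time: 8.05
tool_pos: [0.4446, 0.0467, 0.1279]
tool_rot: [0.003, -0.057, 0.998, -0.0]
contact_force: [0.1, 0.3, -0.7]
gripper_width: 0.381
grasp_force: 60.5
d [-0.2541  0.0838  0.0115] r [-0.0009  0.0045 -0.04  ] t 8.05  mm [-203.3   67.     9.2]
```

```bash
python3 -m inch '[{"dx":-0.06,"dy":0.02,"dz":0,"rx":0,"ry":0,"rz":-0.02},{"dx":-0.12,"dy":0.04,"dz":0,"rx":0,"ry":0,"rz":-0.04},{"dx":-0.18,"dy":0.06,"dz":0,"rx":0,"ry":0,"rz":-0.04},{"dx":-0.23,"dy":0.076,"dz":0,"rx":0,"ry":0,"rz":-0.04},{"dx":-0.254,"dy":0.084,"dz":0,"rx":0,"ry":0,"rz":-0.04}]'; python3 -m inch '[{"dx":0,"dy":0,"dz":0,"rx":0,"ry":0,"rz":0},{"dx":0,"dy":0,"dz":0,"rx":0,"ry":0,"rz":0}]'
python3 - <<'E'
from h import *
delta([.639,.1365,.07],100)
out=[]
for c,p in(("top",(205,105)),("scene",(330,230))):
    im=optics.grab_frame(c); u,v=p
    k=im[v-45:v+45,u-60:u+60][:,:,::-1]
    out.append(cv2.resize(k,(400,300),interpolation=cv2.INTER_CUBIC))
cv2.imwrite("pics/p5.png",np.hstack(out))
E
```

```text
time: 8.55
tool_pos: [0.638, 0.138, 0.1214]
tool_rot: [-0.001, -0.088, 0.996, 0.0]
contact_force: [0.1, 0.2, -1.0]
gripper_width: 0.381
grasp_force: 60.4
time: 8.75
tool_pos: [0.6352, 0.1366, 0.1219]
tool_rot: [-0.002, -0.087, 0.996, -0.0]
contact_force: [-0.8, -0.3, -0.9]
gripper_width: 0.385
grasp_force: 60.4
d [-0.005  -0.001   0.0648] r [ 0.0001 -0.003   0.0002] t 8.75  mm [-4.  -0.8 51.8]
```

View pics/p5.png

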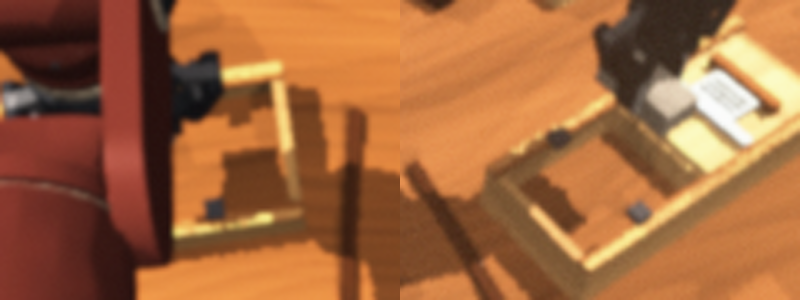

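Run:
```python
from h import *
a=np.array([-.1728,.985]);n=np.array([-a[1],a[0]]);f=np.array([.6432,.111])
for nm,u,v,z in(("lid edge",690,165,.044),("catch L",558,136,.058),("catch R",639,210,.058),("corner near",588,270,.047),("corner far",488,182,.047)):
    p=ray("scene",270+(u-400)/3.333,185+v/3.333,z)[:2]-f; print(nm,p@a,p@n)
for nm,u,v,z in(("catch T",308,125,.058),("catch B",318,195,.058),("step",255,165,.044),("endout",363,155,.047)):
    p=ray("top",50+u/2-.25,25+v/2-.25,z)[:2]-f; print(nm,p@a,p@n)
```

```text
lid edge 0.06610510135428403 -0.029463166805219005
catch L -0.009231397758984732 0.044605521918465056
catch R -0.007877911648285548 -0.0425918374571704
corner near -0.06943396696429656 -0.05476619609590956
corner far -0.07765143316526703 0.04744056404910041
catch T -0.009045796546757114 -0.04029387539339799
catch B -0.008759528885699409 0.04614476850037482
step 0.06353831272219126 -0.005433407582912811
endout -0.06933468062597624 0.0028274679216158892
```

```bash
python3 -m inch '[{"dx":-0.005,"dy":-0.006,"dz":0.03,"rx":0,"ry":0,"rz":0},{"dx":-0.005,"dy":-0.006,"dz":0.06,"rx":0,"ry":0,"rz":0},{"dx":-0.005,"dy":-0.006,"dz":0.085,"rx":0,"ry":0,"rz":0},{"dx":-0.005,"dy":-0.006,"dz":0.105,"rx":0,"ry":0,"rz":0},{"dx":-0.005,"dy":-0.006,"dz":0.115,"rx":0,"ry":0,"rz":0}]'; python3 -m inch '[{"dx":0,"dy":0,"dz":0.006,"rx":0,"ry":0,"rz":0},{"dx":0,"dy":0,"dz":0.011,"rx":0,"ry":0,"rz":0},{"dx":0,"dy":0,"dz":0.013,"rx":0,"ry":0,"rz":0}]'
```

```text
time: 9.35
tool_pos: [0.6396, 0.1323, 0.0305]
tool_rot: [-0.002, -0.087, 0.996, -0.0]
contact_force: [0.2, 0.7, -1.6]
gripper_width: 0.386
grasp_force: 60.5
time: 9.65
tool_pos: [0.642, 0.1328, 0.0227]
tool_rot: [0.001, -0.087, 0.996, -0.0]
contact_force: [0.5, 0.2, -0.8]
gripper_width: 0.383
grasp_force: 60.5
```

Around 9 mm should remain before the floor, so I'll creep down.

```bash
python3 -m inch '[{"dx":0,"dy":0,"dz":0.004,"rx":0,"ry":0,"rz":0},{"dx":0,"dy":0,"dz":0.007,"rx":0,"ry":0,"rz":0},{"dx":0,"dy":0,"dz":0.007,"rx":0,"ry":0,"rz":0}]'; python3 -m inch '[{"dx":0,"dy":0,"dz":0.003,"rx":0,"ry":0,"rz":0},{"dx":0,"dy":0,"dz":0.003,"rx":0,"ry":0,"rz":0}]'
```

```text
time: 9.95
tool_pos: [0.6414, 0.1328, 0.0163]
tool_rot: [-0.0, -0.087, 0.996, -0.0]
contact_force: [-0.1, 1.3, -0.3]
gripper_width: 0.379
grasp_force: 60.5
time: 10.15
tool_pos: [0.6418, 0.1328, 0.0143]
tool_rot: [0.0, -0.087, 0.996, -0.0]
contact_force: [0.4, -0.8, -0.5]
gripper_width: 0.382
grasp_force: 60.5
```

```bash
python3 -m inch '[{"dx":0,"dy":0,"dz":0.002,"rx":0,"ry":0,"rz":0},{"dx":0,"dy":0,"dz":0.003,"rx":0,"ry":0,"rz":0},{"dx":0,"dy":0,"dz":0.003,"rx":0,"ry":0,"rz":0}]'
```

```text
time: 10.45
tool_pos: [0.6418, 0.1328, 0.0142]
tool_rot: [-0.0, -0.087, 0.996, -0.0]
contact_force: [-7.6, -0.6, 11.1]
gripper_width: 0.382
grasp_force: 62.1
```

The 11 N contact at z = 14 mm means the stone is on the floor. I'll release with a small opening and lift.

```bash
python3 -m inch '[{"dx":0,"dy":0,"dz":-0.002,"rx":0,"ry":0,"rz":0},{"dx":0,"dy":0,"dz":-0.002,"rx":0,"ry":0,"rz":0},{"dx":0,"dy":0,"dz":-0.002,"rx":0,"ry":0,"rz":0},{"dx":0,"dy":0,"dz":-0.002,"rx":0,"ry":0,"rz":0}]' 0; python3 -m inch '[{"dx":0,"dy":0,"dz":-0.02,"rx":0,"ry":0,"rz":0},{"dx":0,"dy":0,"dz":-0.05,"rx":0,"ry":0,"rz":0},{"dx":0,"dy":0,"dz":-0.1,"rx":0,"ry":0,"rz":0},{"dx":0,"dy":0,"dz":-0.15,"rx":0,"ry":0,"rz":0},{"dx":0,"dy":0,"dz":-0.2,"rx":0,"ry":0,"rz":0}]'; python3 -m inch '[{"dx":0.06,"dy":0,"dz":0,"rx":0,"ry":0,"rz":0},{"dx":0.12,"dy":0,"dz":0,"rx":0,"ry":0,"rz":0},{"dx":0.18,"dy":0,"dz":0,"rx":0,"ry":0,"rz":0},{"dx":0.24,"dy":0,"dz":0,"rx":0,"ry":0,"rz":0},{"dx":0.24,"dy":0,"dz":0,"rx":0,"ry":0,"rz":0}]'
python3 - <<'E'
from h import *
out=[]
for c,p in(("top",(205,105)),("scene",(330,230))):
    im=optics.grab_frame(c); u,v=p
    k=im[v-45:v+45,u-60:u+60][:,:,::-1]
    out.append(cv2.resize(k,(400,300),interpolation=cv2.INTER_CUBIC))
cv2.imwrite("pics/p6.png",np.hstack(out))
E
```

```text
time: 10.85
tool_pos: [0.6413, 0.1327, 0.013]
tool_rot: [-0.0, -0.087, 0.996, -0.0]
contact_force: [0.6, -0.4, -0.3]
gripper_width: 0.501
grasp_force: 0.0
time: 11.35
tool_pos: [0.6414, 0.1328, 0.176]
tool_rot: [0.0, -0.087, 0.996, 0.0]
contact_force: [0.8, 1.2, 0.3]
gripper_width: 0.498
grasp_force: 0.0
time: 11.85
tool_pos: [0.4464, 0.099, 0.1718]
tool_rot: [-0.002, -0.087, 0.996, 0.0]
contact_force: [0.9, 1.0, -0.7]
gripper_width: 0.5
grasp_force: 0.0
```

View pics/p6.png

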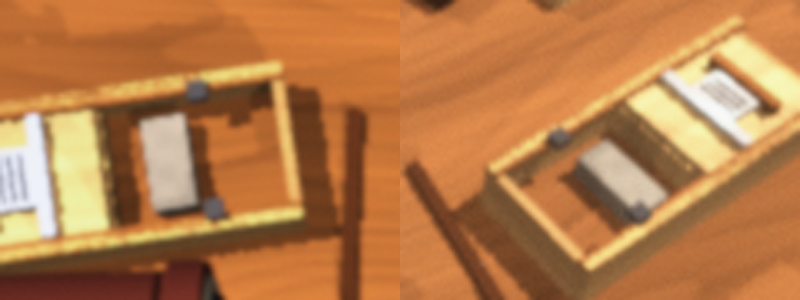

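The stone lies flat at (168,162) in the left panel, clear of the catches. The lid is fully open and the arm is away.

```bash
python3 -c "
from plant import ticket
print(ticket.job_done())"
```

```text
the job is handed in; nothing more can be done
None
```

The job is handed in: the stone lies flat on the long box's compartment floor, the lid is fully open and the arm is clear, at about 12 s of the 58 s allowed; the hand-in returned no verdict.

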